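# Stow the wedge and hold the chest lid at 45 degrees

### The job

Pack the green tool chest: pick up the loose hardwood wedge and lay it flat, broad face down, in the chest's empty bay, and let go of it. Then take the lid by its bow handle, lower it gently from where it leans back and hold it open at 45 degrees, so that a workmate can screw on the lid stay. Do not let it drop or fall shut, leave the paste tub and the other things alone, and finish still gripping the handle with the lid held steady at 45 degrees.

Things in the scene. Friction and masses are not known exactly. Their poses are not given: they have to be found in the camera images.
- chest: Open green chest fixed to the bench, 150 mm deep (x) x 300 mm wide (y) x 111 mm high, walls 8 mm and floor 34 mm thick. Origin: centre of its underside. Its x axis points from the front wall to the hinged rear wall, y to its left, z up. A 6 mm wooden divider whose top is 104 mm above the underside, in the plane y = +20 mm, makes two bays: the left one (y > 0) holds the paste tub, the right one (y < 0) is empty, 134 x 159 mm inside. The chest is turned by at most 0.25 rad
- empty_bay (a point): centre of the floor of the empty bay, 34 mm above the chest's underside, at chest x = 0, y = -62.5 mm. Its axes are the chest's
- lid_hinge (a point): middle of the lid's hinge line, on the rear upper edge of the chest (chest x = +75 mm, z = 111 mm). The hinge line runs along chest y
- lid_angle (a joint): Opening angle of the lid in rad: 0 shut and level, pi/4 = 45 degrees open, pi/2 upright, 1.85 leaning back at its stop. At the start it stands a little behind upright, 1.66 to 1.82 rad, where the hinge friction (about 0.1 N m) and gravity keep it. Let go below about 1.3 rad it falls shut. The green lid is a 150 x 300 x 10 mm board, 0.48 kg with its handle; holding it at 45 degrees takes about 1 to 2 N at the handle
- lid: The lid with its handle, one rigid piece. Handle: steel bow handle that projects from the lid's free (front) edge, in the plane of the lid: a round bar 10 mm thick, parallel to the hinge line, clear length between its two arms 106 mm, with a 40 mm clear gap between bar and lid edge. With the lid upright it stands on top. Origin on the hinge line, at the lid's underside; axes turn with the lid: -x from the hinge towards the bar, z out of the lid's upper face
- lid_grip (a point): middle of the handle's bar, where to grip it; 195 mm from the hinge line along the lid (and 5 mm above the lid's underside). With the lid upright it is about 306 mm above the bench. Its axes are the lid's
- wedge: Loose hardwood wedge, 36 mm wide (x) x 110 mm long (y), lying on its broad flat face; its height falls from 28 mm to almost 0 along its length, about 14 mm at the middle. Origin: centre of its underside; z up. Mass about 50 g. Starts on the bench to the left or right of the chest; grip it across its 36 mm width
- paste_tub: white round tub, 107 mm across, 74 mm high, standing in the chest's left bay; leave alone. Origin: centre of its underside
- chisel: steel chisel 172 mm long, lying on the bench on the side of the chest where the wedge is not; leave alone
- mallet: wooden mallet 296 x 130 mm, on the bench behind on the right; leave alone
- tin: grey metal tin, 72 mm across, 80 mm high, behind the chest; leave alone
- cup: blue-grey enamel cup, 70 mm across, 78 mm high, at the left; leave alone
- sprayer: green spray bottle, 218 mm high, behind on the left; leave alone
Not all that is in view belongs to the job. Of the things that look like the wedge, take the one that is farthest to the robot's left at the start.

How it is judged:
On the way, in this order (a step that is already met when the one before it is completed fails the run):
1. the wedge lies flat on the floor of the empty bay and is let go (x of wedge in the frame of chest between -0.07 and 0.07 m and y of wedge in the frame of chest between -0.145 and 0.02 m and z of wedge in the frame of chest below 0.042 m and angle between wedge's own z axis and vertical below 0.12 rad and contact force between the fingers and wedge below 0.1 N and linear speed of wedge below 0.02 m/s), for 0.2 s.
2. the lid is lowered and held by its handle at 45 degrees (value of joint lid_angle between 0.663 and 0.908 rad and contact force between the fingers and lid above 0.5 N and distance between the grasp point and lid_grip below 0.07 m and velocity of joint lid_angle between -0.1 and 0.1 rad/s), for 0.5 s.
At the end, for the whole second after the job is handed in: The gripper's fingers hold the lid by its handle (contact over 0.5 N, grasp point within 70 mm of the middle of the bar) with the lid still and 45 degrees open, within 7 degrees; the wedge lies flat (tilt under 7 degrees) on the floor of the empty bay, untouched; all through the last second (all of step 1 and value of joint lid_angle between 0.663 and 0.908 rad and contact force between the fingers and lid above 0.5 N and distance between the grasp point and lid_grip below 0.07 m and velocity of joint lid_angle between -0.05 and 0.05 rad/s and contact force between wedge and lid below 0.1 N); the arm keeps its last pose, push and grip.
It fails at once if the lid drops below 20 degrees open (value of joint lid_angle below 0.35 rad).
It fails at once if the lid falls or is thrown (faster than 2.5 rad/s) (velocity of joint lid_angle below -2.5 rad/s or velocity of joint lid_angle above 2.5 rad/s).
It fails at once if the paste tub is shifted more than 20 mm or tipped (distance of paste_tub from where it was at the start of the episode above 0.02 m or angle between paste_tub's own z axis and vertical above 0.2 rad).
It fails at once if a bystander is shifted more than 20 mm (distance of any of mallet, tin, cup, sprayer, chisel from where it was at the start of the episode above 0.02 m).
It also fails if it takes over 69 s, if anything falls off the work surface, if the arm or the gripper's body presses on something with over 40 N, if the wrist force passes 120 N, or if a joint passes its speed limit or range.

### The arm

A 6-joint arm with a two-finger parallel gripper is mounted at the origin on the work surface; the furniture and walls round the work are solid. World frame = base frame: x ahead of the robot, y to its left, z up, the work surface at z = 0. Lengths are in m, angles in rad, forces in N, time in s.
With the tool pointing down it reaches from about 0.4 to 0.825 m from the base axis. Payload 7 kg.
Tool frame: the origin (TCP) lies midway between the tips of the shut fingers; the grasp point (between the pads) lies 19 mm behind it; z points along the fingers, y is the line along which they close (so a half turn about z gives the same grasp; the last joint's range is limited). The gripper opens to 88 mm and grips with 3 to 60 N. Pads are 19 mm wide; open, the fingers measure 130 mm over their backs; the gripper's body (78 mm by 193 mm) begins 47 mm behind the grasp point.
Start: joints at [-0.851, 0.359, 0.012, 0, -1.224, -0.288], TCP at [0.282, -0.613, 0.227] pointing down, gripper open.
Joint ranges: [-3.07, 3.07], [-1.43, 2.12], [-1.02, 1.25], [-3.03, 1.67], [-3.05, -0], [-3.03, 3.03]. Speed limits (rad/s): [2.39, 2.39, 3.01, 3.14, 3.14, 3.14].

### API

Orientations are given as [roll, pitch, yaw] about the fixed x, y, z axes, in that order (R = Rz(yaw) Ry(pitch) Rx(roll)).
In Python, from station import get_state, grab_frame, calibration, job_done, boxes_of, regions_of, spot_point gives the robot as it stands. The module is installed in compiled form; this text tells all that it offers.
- The arm moves only by the tool arm_command, never from a script. Its argument "commands" is a list of rows, each an object of numbers: "tx", "ty", "tz": the shift along the tool's x, y, z each as a share of 25 cm, from -1 to 1; "twist": the turn about the tool's z as a share of 180 degrees, from -1 to 1. A call has exactly 8 rows; each row is the pose to reach, as a shift and turn from the pose commanded when the call began, along the tool's axes at that moment, turning the shorter way round; what a row does not reach only later rows make up. A row lasts 1/12 s, in which the tool goes at most 41.7 mm and 7.16 degrees, less where a joint would pass 70% of its speed; a pose out of reach is approached as far as the arm can. A call with a number of a shift or a turn outside -1 to 1 is refused whole. A call with a gripper value outside its range is refused whole. "claw" is the opening, from 0 (shut) to 1 (fully open), set as the call begins (left out, the last holds). The fingers move at their own pace and stop on an object; "grip_force" is the grip in N (left out, the last holds). Time passes only in rows, so rows that repeat a pose let the fingers close, or fill a call up. It gives the time, the measured TCP pose, the force, the opening and the grip force at its end, in the units of the state.
- get_state(): the state, without advancing time (a new reading comes with each control period).
- grab_frame(name): name is "scene" or "top" or "wrist"; returns the picture (480x640x3 uint8, red, green, blue); there is no depth.
- calibration(name): a dict with "camera_matrix" (3x3 intrinsics, pixels), "k1" (the pictures are not rectified: a ray, as slopes to the right and down, at radius r is drawn at 1 + k1 r^2 times it, then the intrinsics apply), "extrinsics" (4x4, takes a point from camera to world coordinates). Camera axes: x right, y down, z forward; pixel columns grow to the right and rows downward; lengths in m; the calibration is good to about 2 mm. A picture is of the moment at which its call begins: read the wrist's pose just before it. calibration takes no time and is no camera call; for the wrist camera it gives the pose at the moment of the call.
- job_done(): hands the job in; it is judged then, once.
Trained networks look in the newest picture that a camera, given by its name, has taken for a name from the list of things; names that differ only in an ending like _2 or _b are one class to them, and where a whole thing is asked for, a point or a joint stands for the part that bears it (a point fixed in the world has none). Each returns a list of dicts, best first, with "score" (0 to 1); they miss things now and then, are a little off and sometimes report something else, mostly with a low value. They report only what shows in the picture. A call takes as long as a camera call. They do not tell look-alikes from the thing itself.
- boxes_of(query, camera): "rect" ([left, top, right, bottom] in pixels, round what is visible of it).
- regions_of(query, camera): "region" (480x640 bool, what is visible of it) and "rect" ([left, top, right, bottom] in pixels, round what is visible of it).
- spot_point(query, camera): "uv" ([column, row] in pixels: a listed point, or the origin of a listed thing).
The state is a dict: "t": time; "q": joint angles; "qd": joint speeds; "joint_efforts": joint torques, N m; "eef_pos": TCP position; "ee_rot": TCP orientation; "force": force on the tool from outside, world axes, zero at the start; "moment": the same for the moment, N m; "width": finger opening in m; "gripper_force": force on a finger pad.
Only numpy, scipy, OpenCV 4.12 (cv2) and the standard library are available. Lean on these libraries where they do the work, as an engineer would, in place of code of your own. Each camera call takes 0.05 s, during which the arm holds its last target. There are 200 camera calls.

## Working session

There is one attempt and no reset: what is moved stays moved. The work goes in short steps, Python scripts to look and compute and a tool call to move; the robot and the scene stay as the last step left them, time stands still between calls to the robot, and variables do not carry over. Pictures are saved under pics/ and viewed, at most 10 in all, crops included, and the job is handed in when it is done.

Besides the shell and the picture viewer there is one more tool, called after "Call:" as name(argument=value, ...) on one line, values as JSON. arm_command: Moves the arm, as the interface text tells. Shift numbers are shares of 25 cm and turn numbers shares of 180 degrees, none past 1 either way. Its arguments: {"type":"object","properties":{"commands":{"type":"array"},"claw":{"type":"number"},"grip_force":{"type":"number"}},"required":["commands"]}

```bash
mkdir -p pics; cat > h.py <<'E'
import numpy as np, cv2
from station import *
from scipy.spatial.transform import Rotation as R
def ray(cal,uv):
    K=np.array(cal["camera_matrix"]);k=cal["k1"];E=np.array(cal["extrinsics"])
    d=np.array([(uv[0]-K[0,2])/K[0,0],(uv[1]-K[1,2])/K[1,1]]);s=d.copy()
    for _ in range(20): s=d/(1+k*(s@s))
    v=E[:3,:3]@np.array([s[0],s[1],1]);return E[:3,3],v/np.linalg.norm(v)
def atz(cal,uv,z):
    o,v=ray(cal,uv);return o+v*(z-o[2])/v[2]
def tri(rs):
    A=0;b=0
    for o,v in rs:
        P=np.eye(3)-np.outer(v,v);A=A+P;b=b+P@o
    x=np.linalg.solve(A,b);return x,[np.linalg.norm((np.eye(3)-np.outer(v,v))@(x-o)) for o,v in rs]
def proj(cal,p):
    K=np.array(cal["camera_matrix"]);k=cal["k1"];E=np.array(cal["extrinsics"])
    c=E[:3,:3].T@(np.array(p)-E[:3,3]);s=c[:2]/c[2];s=s*(1+k*(s@s));return np.array([K[0,0]*s[0]+K[0,2],K[1,1]*s[1]+K[1,2]])
def save(n,im): cv2.imwrite(f"pics/{n}.png",cv2.cvtColor(im,cv2.COLOR_RGB2BGR))
E
python3 - <<'E'
from h import *
np.set_printoptions(precision=4,suppress=True)
s=get_state();print(s)
for c in("top","scene"):
    im=grab_frame(c);save(c+"0",im);cal=calibration(c)
    print(c,np.array(cal["extrinsics"])[:3])
    for r in regions_of("wedge",c): print("wedge",round(r["score"],2),np.round(r["rect"]))
    for q in("wedge","chest","empty_bay","lid_hinge","lid_grip","paste_tub"):
        for r in spot_point(q,c)[:4]: print(q,round(r["score"],2),np.round(r["uv"],1))
E
```

```text
{'t': 0.0, 'q': array([-0.8509,  0.3594,  0.0111, -0.0004, -1.2241, -0.2881]), 'qd': array([-0.0003,  0.0018, -0.0014,  0.0002,  0.0017, -0.001 ]), 'joint_efforts': array([  0.0003, -58.2718,  29.3057,   6.9968,   0.0069,  -0.0002]), 'eef_pos': array([ 0.2823, -0.6126,  0.2256]), 'ee_rot': array([ 3.1399, -0.0001, -2.7099]), 'force': array([-0.05  ,  0.1611, -0.6993]), 'moment': array([-0.0172,  0.0289,  0.0158]), 'gripper_force': 0.0, 'width': 0.08789239475730563}
top [[-0.0155 -0.9771  0.212   0.2566]
 [-0.9999  0.0145 -0.0061 -0.0082]
 [ 0.0029 -0.2121 -0.9772  1.5975]]
wedge 0.79 [421. 275. 452. 288.]
wedge 0.72 [461. 238. 489. 273.]
wedge 0.72 [435.1 284.2]
wedge 0.69 [476.6 255.3]
chest 0.88 [316.7 253.8]
empty_bay 0.57 [335.1 250.9]
lid_hinge 0.93 [312.4 223.6]
lid_grip 0.97 [308.6 197.7]
lid_grip 0.44 [417.4 201.3]
paste_tub 0.91 [292.8 258.4]
scene [[-0.6366 -0.5014  0.586  -0.2274]
 [-0.7709  0.4342 -0.466   0.6259]
 [-0.0208 -0.7484 -0.6629  1.0058]]
wedge 0.38 [266. 258. 314. 299.]
chest 0.63 [314.6 289.1]
chest 0.5 [280.2 164.6]
empty_bay 0.71 [330.4 264.1]
empty_bay 0.39 [276.3 167.2]
lid_hinge 0.95 [289.5 237.6]
lid_grip 0.67 [278.6 166.5]
paste_tub 0.62 [291.9 295.2]
```

View pics/top0.png

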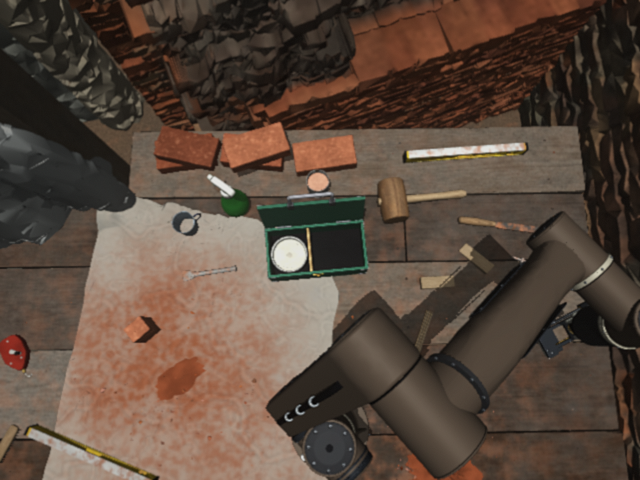

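View pics/scene0.png

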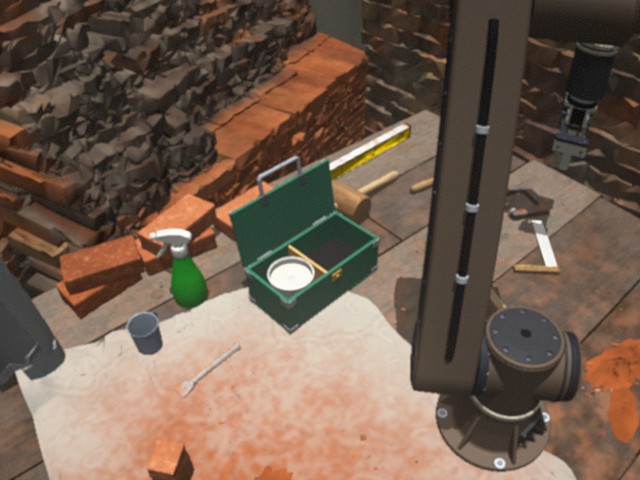

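Top view: the chest is at (316,253), with the tub in its left bay at (290,253) and the empty bay at about (337,250). The chisel is at (210,271). Wedge look-alikes are at (436,283), (475,257) and maybe the strip at (425,328), so I'll check those in a close crop.

```bash
python3 - <<'E'
from h import *
np.set_printoptions(precision=4,suppress=True)
im=cv2.imread("pics/top0.png")[220:370,360:540];cv2.imwrite("pics/crop0.png",cv2.resize(im,None,fx=4,fy=4,interpolation=cv2.INTER_CUBIC))
t=calibration("top");s=calibration("scene")
print([atz(t,u,0.01) for u in((435.5,283),(476,256),(425,328))])
for n,a,b in(("hinge",(312.4,223.6),(289.5,237.6)),("grip",(308.6,197.7),(278.6,166.5)),("bay",(335.1,250.9),(330.4,264.1)),("chest",(316.7,253.8),(314.6,289.1))):
    print(n,tri([ray(t,a),ray(s,b)]))
for r in regions_of("wedge","top")[:3]:
    m=r["region"].astype(np.uint8);print(cv2.minAreaRect(cv2.findNonZero(m)))
    b=cv2.boxPoints(cv2.minAreaRect(cv2.findNonZero(m)));print([atz(t,u,0.007)[:2] for u in b])
E
```

```text
[array([ 0.4301, -0.3434,  0.01  ]), array([ 0.5145, -0.4782,  0.01  ]), array([ 0.291 , -0.3025,  0.01  ])]
hinge (array([0.6069, 0.0431, 0.1127]), [np.float64(0.0031741709397096387), np.float64(0.003174170939709705)])
grip (array([0.6301, 0.045 , 0.3106]), [np.float64(0.0015507807969171387), np.float64(0.0015507807969169698)])
bay (array([ 0.5358, -0.026 ,  0.0313]), [np.float64(0.0022964058207989215), np.float64(0.002296405820798944)])
chest (array([ 0.5341,  0.0318, -0.0186]), [np.float64(0.00020981964890821937), np.float64(0.00020981964890828787)])
((436.17352294921875, 281.255859375), (12.808317184448242, 34.206642150878906), 85.60128784179688)
[array([ 0.453 , -0.2916]), array([ 0.4597, -0.4006]), array([ 0.419 , -0.4011]), array([ 0.4124, -0.2926])]
((476.1669616699219, 257.7546691894531), (35.457801818847656, 12.119977951049805), 41.82017135620117)
[array([ 0.5339, -0.4254]), array([ 0.563 , -0.4536]), array([ 0.4849, -0.5325]), array([ 0.4563, -0.5044])]
```

View pics/crop0.png

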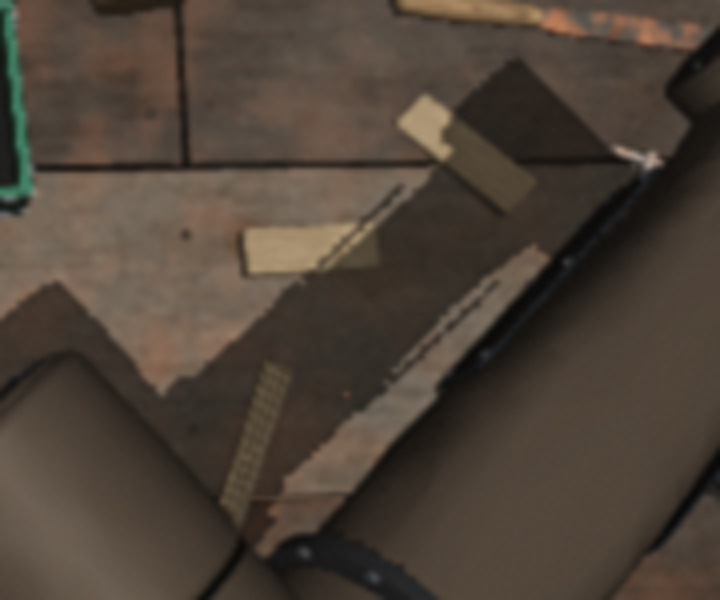

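Crop: the two wedges are A at top (436,282) and B at (476,256). The strip at (425,328) is a perforated rule. A is at world (0.435, -0.346), farthest left, with its thick end towards +y. I choose A and will move above it for a close check.

Call:
arm_command(commands=[{"tx":-1,"ty":0.75,"tz":0.1,"twist":-0.38},{"tx":-1,"ty":0.75,"tz":0.1,"twist":-0.38},{"tx":-1,"ty":0.75,"tz":0.1,"twist":-0.38},{"tx":-1,"ty":0.75,"tz":0.1,"twist":-0.38},{"tx":-1,"ty":0.75,"tz":0.1,"twist":-0.38},{"tx":-1,"ty":0.75,"tz":0.1,"twist":-0.38},{"tx":-1,"ty":0.75,"tz":0.1,"twist":-0.38},{"tx":-1,"ty":0.75,"tz":0.1,"twist":-0.38}], claw=1)

```text
t: 1.52
eef_pos: [0.4324, -0.335, 0.2016]
ee_rot: [-3.141, 0.0, -1.702]
force: [0.5, -0.4, 0.3]
width: 0.0874
gripper_force: 0.0
```

```bash
cat > w.py <<'E'
from h import *
np.set_printoptions(precision=4,suppress=True)
def wedges(c,z=0.007):
    im=grab_frame(c);cal=calibration(c)
    for r in regions_of("wedge",c):
        m=r["region"].astype(np.uint8);rc=cv2.minAreaRect(cv2.findNonZero(m));b=cv2.boxPoints(rc)
        P=np.array([atz(cal,u,z)[:2] for u in b]);print(c,round(r["score"],2),np.round(r["rect"]),"ctr",P.mean(0),"sides",P[1]-P[0],P[2]-P[1])
    return im,cal
E
python3 - <<'E'
from w import *
print(get_state()["eef_pos"],get_state()["ee_rot"],np.array(calibration("wrist")["extrinsics"])[:3])
im,_=wedges("wrist");save("w1",im)
im,_=wedges("top")
for q in("wedge",):
  for r in spot_point(q,"wrist"): print(r)
E
```

```text
[ 0.4324 -0.335   0.2016] [-3.1407  0.0003 -1.7019] [[-0.9915  0.1262  0.0327  0.4242]
 [ 0.1303  0.9616  0.2415 -0.4001]
 [-0.001   0.2437 -0.9699  0.3595]]
wrist 0.86 [173.   2. 274. 129.] ctr [ 0.5128 -0.4769] sides [-0.08   -0.0798] [-0.0347  0.0291]
wrist 0.79 [293. 138. 352. 259.] ctr [ 0.4363 -0.3435] sides [-0.0356 -0.0023] [-0.0089  0.1153]
top 0.62 [420. 278. 453. 289.] ctr [ 0.4351 -0.3475] sides [ 0.0079 -0.1049] [-0.037  -0.0009]
{'uv': [322.1, 197.8], 'score': 0.94}
{'uv': [223.9, 68.1], 'score': 0.65}
```

View pics/w1.png

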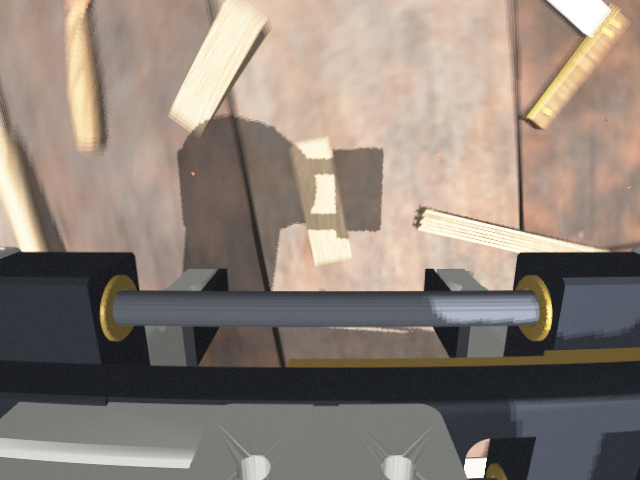

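Wrist view: wedge A is at (322,200), free on both sides, and B is at (220,65). The top and wrist views agree on A's pose: (0.4357, -0.3455), yaw -1.497. I descend on the heavier half.

Call:
arm_command(commands=[{"tx":-0.02,"ty":-0.006,"tz":0.15,"twist":-0.065},{"tx":-0.02,"ty":-0.006,"tz":0.3,"twist":-0.065},{"tx":-0.02,"ty":-0.006,"tz":0.45,"twist":-0.065},{"tx":-0.02,"ty":-0.006,"tz":0.58,"twist":-0.065},{"tx":-0.02,"ty":-0.006,"tz":0.68,"twist":-0.065},{"tx":-0.02,"ty":-0.006,"tz":0.74,"twist":-0.065},{"tx":-0.02,"ty":-0.006,"tz":0.77,"twist":-0.065},{"tx":-0.02,"ty":-0.006,"tz":0.78,"twist":-0.065}])

```text
t: 2.43
eef_pos: [0.432, -0.3341, 0.0052]
ee_rot: [3.139, 0.001, -1.508]
force: [0.1, 0.2, 0.0]
width: 0.0876
gripper_force: 0.0
```

Call:
arm_command(commands=[{"tx":0},{"tx":0},{"tx":0},{"tx":0},{"tx":0},{"tx":0},{"tx":0},{"tx":0}], claw=0, grip_force=20)

```text
invalid input
```

Call:
arm_command(commands=[{"tx":0,"ty":0,"tz":0,"twist":0},{"tx":0,"ty":0,"tz":0,"twist":0},{"tx":0,"ty":0,"tz":0,"twist":0},{"tx":0,"ty":0,"tz":0,"twist":0},{"tx":0,"ty":0,"tz":0,"twist":0},{"tx":0,"ty":0,"tz":0,"twist":0},{"tx":0,"ty":0,"tz":0,"twist":0},{"tx":0,"ty":0,"tz":0,"twist":0}], claw=0, grip_force=20)

```text
t: 3.1
eef_pos: [0.4333, -0.3333, 0.0068]
ee_rot: [-3.141, -0.0, -1.505]
force: [0.6, 0.2, -0.1]
width: 0.0396
gripper_force: 0.0
```

Call:
arm_command(commands=[{"tx":0,"ty":0,"tz":0,"twist":0},{"tx":0,"ty":0,"tz":0,"twist":0},{"tx":0,"ty":0,"tz":0,"twist":0},{"tx":0,"ty":0,"tz":0,"twist":0},{"tx":0,"ty":0,"tz":-0.06,"twist":0},{"tx":0,"ty":0,"tz":-0.2,"twist":0},{"tx":0,"ty":0,"tz":-0.35,"twist":0},{"tx":0,"ty":0,"tz":-0.5,"twist":0}])

```text
t: 3.77
eef_pos: [0.4324, -0.3331, 0.1324]
ee_rot: [3.14, 0.001, -1.506]
force: [1.2, -0.1, -1.6]
width: 0.0357
gripper_force: 20.0
```

```bash
python3 - <<'E'
from w import *
s=get_state();print(s["eef_pos"],s["ee_rot"],s["width"],s["gripper_force"])
im,_=wedges("wrist");save("w2",im)
# chest pose from top
im=grab_frame("top");save("t2",im);t=calibration("top")
for r in regions_of("chest","top")[:1]: print("chest",r["rect"])
for q in("chest","empty_bay","lid_hinge","lid_grip","paste_tub"):
    for r in spot_point(q,"top")[:1]: print(q,round(r["score"],2),np.round(r["uv"],1))
# divider, wooden: bright-yellow strip inside the chest
hsv=cv2.cvtColor(im,cv2.COLOR_RGB2HSV)
m=((hsv[...,0]>12)&(hsv[...,0]<35)&(hsv[...,1]>70)&(hsv[...,2]>110)).astype(np.uint8);m[:, :296]=0;m[:,325:]=0;m[:225]=0;m[272:]=0
p=cv2.findNonZero(m);rc=cv2.minAreaRect(p);print(len(p),rc);print([atz(t,u,0.104) for u in cv2.boxPoints(rc)])
cv2.imwrite("pics/chest.png",cv2.resize(cv2.cvtColor(im[180:290,240:390],cv2.COLOR_RGB2BGR),None,fx=5,fy=5,interpolation=cv2.INTER_CUBIC))
E
```

```text
[ 0.4324 -0.3331  0.1324] [ 3.1396  0.0008 -1.5057] 0.035680888027029636 19.99986195936799
wrist 0.95 [284. 132. 369. 360.] ctr [ 0.4368 -0.3127] sides [ 0.0067 -0.1915] [-0.0646 -0.0041]
wrist 0.63 [162.   4. 292.  94.] ctr [ 0.5246 -0.4757] sides [-0.0684 -0.0671] [-0.0324  0.0275]
chest [253.8, 189.0, 364.0, 281.9]
chest 0.76 [316.6 252.9]
empty_bay 0.6 [312.6 225.9]
lid_hinge 0.84 [309.7 224.9]
lid_grip 0.61 [307.9 196.4]
paste_tub 0.8 [290.2 258.7]
122 ((309.11163330078125, 249.03378295898438), (42.27524948120117, 2.815462350845337), 85.03025817871094)
[array([0.5929, 0.061 , 0.104 ]), array([0.5935, 0.0525, 0.104 ]), array([0.4644, 0.0423, 0.104 ]), array([0.4638, 0.0507, 0.104 ])]
```

View pics/chest.png

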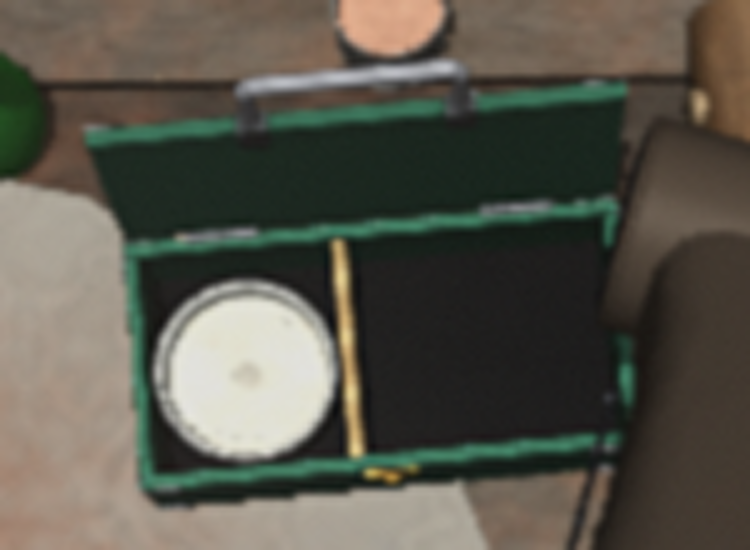

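Crop: chest corners are at (130,243), (615,203) and (150,485), the divider runs (340,240)–(357,455), and the empty bay is clear. The wedge is gripped (width 35.7 mm, 20 N). Chest origin is about (0.530, 0.032) at yaw 0.085, so the bay centre is (0.535, -0.031). Now I transfer.

Call:
arm_command(commands=[{"tx":-0.05,"ty":0,"tz":-0.15,"twist":-0.04},{"tx":-0.15,"ty":-0.02,"tz":-0.28,"twist":-0.08},{"tx":-0.3,"ty":-0.04,"tz":-0.35,"twist":-0.12},{"tx":-0.45,"ty":-0.07,"tz":-0.39,"twist":-0.16},{"tx":-0.58,"ty":-0.09,"tz":-0.39,"twist":-0.2},{"tx":-0.7,"ty":-0.11,"tz":-0.39,"twist":-0.24},{"tx":-0.8,"ty":-0.127,"tz":-0.39,"twist":-0.28},{"tx":-0.845,"ty":-0.127,"tz":-0.39,"twist":-0.32}])

```text
t: 4.88
eef_pos: [0.4512, -0.1181, 0.2285]
ee_rot: [3.141, 0.001, -0.498]
force: [0.3, -0.3, -0.5]
width: 0.0358
gripper_force: 20.0
```

Call:
arm_command(commands=[{"tx":0,"ty":0,"tz":0,"twist":-0.04},{"tx":0,"ty":0,"tz":0,"twist":-0.08},{"tx":0,"ty":0,"tz":0,"twist":-0.12},{"tx":0,"ty":0,"tz":0,"twist":-0.16},{"tx":0,"ty":0,"tz":0,"twist":-0.186},{"tx":0,"ty":0,"tz":0,"twist":-0.186},{"tx":0,"ty":0,"tz":0,"twist":-0.186},{"tx":0,"ty":0,"tz":0,"twist":-0.186}])

```text
t: 5.55
eef_pos: [0.451, -0.1205, 0.2286]
ee_rot: [3.142, 0.001, 0.076]
force: [-0.1, 0.1, -0.6]
width: 0.0359
gripper_force: 20.0
```

I'll turn half round first, so that the wrist camera side faces away from the lid.

Call:
arm_command(commands=[{"tx":0,"ty":0,"tz":0,"twist":0.04},{"tx":0,"ty":0,"tz":0,"twist":0.08},{"tx":0,"ty":0,"tz":0,"twist":0.12},{"tx":0,"ty":0,"tz":0,"twist":0.16},{"tx":0,"ty":0,"tz":0,"twist":0.2},{"tx":0,"ty":0,"tz":0,"twist":0.24},{"tx":0,"ty":0,"tz":0,"twist":0.28},{"tx":0,"ty":0,"tz":0,"twist":0.318}])

```text
t: 6.22
eef_pos: [0.4511, -0.1206, 0.2289]
ee_rot: [3.141, 0.0, -0.929]
force: [-0.1, 0.3, -0.8]
width: 0.0359
gripper_force: 20.0
```

Call:
arm_command(commands=[{"tx":0,"ty":0,"tz":0,"twist":0.04},{"tx":0,"ty":0,"tz":0,"twist":0.08},{"tx":0,"ty":0,"tz":0,"twist":0.12},{"tx":0,"ty":0,"tz":0,"twist":0.16},{"tx":0,"ty":0,"tz":0,"twist":0.2},{"tx":0,"ty":0,"tz":0,"twist":0.24},{"tx":0,"ty":0,"tz":0,"twist":0.28},{"tx":0,"ty":0,"tz":0,"twist":0.318}])

```text
t: 6.88
eef_pos: [0.4511, -0.1205, 0.2289]
ee_rot: [3.141, -0.0, -1.928]
force: [0.6, -0.4, -0.1]
width: 0.036
gripper_force: 20.0
```

Call:
arm_command(commands=[{"tx":0,"ty":0,"tz":0,"twist":0.04},{"tx":0,"ty":0,"tz":0,"twist":0.08},{"tx":0,"ty":0,"tz":0,"twist":0.12},{"tx":0,"ty":0,"tz":0,"twist":0.16},{"tx":0,"ty":0,"tz":0,"twist":0.2},{"tx":0,"ty":0,"tz":0,"twist":0.24},{"tx":0,"ty":0,"tz":0,"twist":0.28},{"tx":0,"ty":0,"tz":0,"twist":0.318}])

```text
t: 7.55
eef_pos: [0.4511, -0.1206, 0.2289]
ee_rot: [3.142, -0.0, -2.927]
force: [-0.0, -0.2, -0.5]
width: 0.0353
gripper_force: 20.0
```

Call:
arm_command(commands=[{"tx":-0.08,"ty":0.05,"tz":0,"twist":0.03},{"tx":-0.18,"ty":0.11,"tz":0,"twist":0.042},{"tx":-0.28,"ty":0.17,"tz":0,"twist":0.042},{"tx":-0.37,"ty":0.22,"tz":0,"twist":0.042},{"tx":-0.42,"ty":0.25,"tz":0,"twist":0.042},{"tx":-0.453,"ty":0.27,"tz":0,"twist":0.042},{"tx":-0.453,"ty":0.27,"tz":0,"twist":0.042},{"tx":-0.453,"ty":0.27,"tz":0,"twist":0.042}])

```text
t: 8.22
eef_pos: [0.5462, -0.0297, 0.2286]
ee_rot: [-3.141, -0.001, -3.051]
force: [-0.7, -1.0, -0.8]
width: 0.0358
gripper_force: 20.0
```

```bash
python3 - <<'E'
from w import *
s=get_state();print(s["eef_pos"],s["ee_rot"],s["width"])
im=grab_frame("wrist");cal=calibration("wrist")
O=np.array([.530,.0316,0]);c,sn=np.cos(.085),np.sin(.085)
W=lambda x,y,z:O+np.array([c*x-sn*y,sn*x+c*y,z])
T=lambda d:s["eef_pos"]+d
for p in[(67,17,111),(-67,17,111),(67,-142,111),(-67,-142,111),(67,17,34),(-67,17,34),(-67,-142,34),(67,-142,34)]:
    u=proj(cal,W(*(np.array(p)/1000)));cv2.circle(im,tuple(int(v) for v in np.clip(u,-999,1999)),4,(255,0,0) if p[2]>100 else (255,255,0),-1)
save("w3",im)
E
```

```text
[ 0.5462 -0.0297  0.2286] [-3.1415 -0.0012 -3.0507] 0.035782460474822225
```

View pics/w3.png

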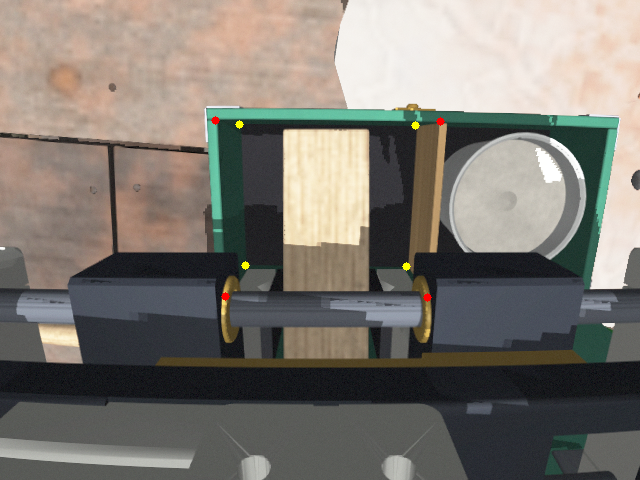

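Wrist view: the projected rim corners (red) and floor corners (yellow) fall on the real ones at (215,120), (440,121), (240,125) and (415,125). The wedge is aligned and central over the bay, so I lower it.

Call:
arm_command(commands=[{"tx":0,"ty":0,"tz":0.12,"twist":0},{"tx":0,"ty":0,"tz":0.26,"twist":0},{"tx":0,"ty":0,"tz":0.4,"twist":0},{"tx":0,"ty":0,"tz":0.52,"twist":0},{"tx":0,"ty":0,"tz":0.61,"twist":0},{"tx":0,"ty":0,"tz":0.67,"twist":0},{"tx":0,"ty":0,"tz":0.7,"twist":0},{"tx":0,"ty":0,"tz":0.71,"twist":0}])

```text
t: 8.93
eef_pos: [0.5455, -0.0304, 0.0507]
ee_rot: [-3.141, -0.002, -3.051]
force: [-0.5, -1.2, -0.4]
width: 0.0354
gripper_force: 20.0
```

Call:
arm_command(commands=[{"tx":0,"ty":0,"tz":0,"twist":0},{"tx":0,"ty":0,"tz":0,"twist":0},{"tx":0,"ty":0,"tz":0,"twist":0},{"tx":0,"ty":0,"tz":0,"twist":0},{"tx":0,"ty":0,"tz":0,"twist":0},{"tx":0,"ty":0,"tz":0,"twist":0},{"tx":0,"ty":0,"tz":0,"twist":0},{"tx":0,"ty":0,"tz":0,"twist":0}], claw=0.65)

```text
t: 9.6
eef_pos: [0.5467, -0.0295, 0.0517]
ee_rot: [3.142, 0.0, -3.05]
force: [0.3, -0.6, 0.2]
width: 0.057
gripper_force: 0.0
```

Call:
arm_command(commands=[{"tx":0,"ty":0,"tz":0,"twist":0},{"tx":0,"ty":0,"tz":-0.06,"twist":0},{"tx":0,"ty":0,"tz":-0.16,"twist":0},{"tx":0,"ty":0,"tz":-0.3,"twist":0},{"tx":0,"ty":0,"tz":-0.44,"twist":0},{"tx":0,"ty":0,"tz":-0.58,"twist":0},{"tx":0,"ty":0,"tz":-0.7,"twist":0},{"tx":0,"ty":0,"tz":-0.7,"twist":0}])

```text
t: 10.27
eef_pos: [0.5498, -0.0295, 0.2335]
ee_rot: [-3.142, 0.01, -3.049]
force: [1.0, -0.2, 0.9]
width: 0.0564
gripper_force: 0.0
```

```bash
python3 - <<'E'
from w import *
s=get_state();print(s["eef_pos"],s["ee_rot"],s["width"])
im,cal=wedges("wrist",.037);save("w4",im)
O=np.array([.530,.0316]);c,sn=np.cos(.085),np.sin(.085)
E
```

```text
[ 0.5498 -0.0295  0.2335] [-3.1416  0.0103 -3.0493] 0.0563653119981115
wrist 0.87 [306. 128. 349. 252.] ctr [ 0.5334 -0.0314] sides [-0.0034  0.0366] [0.1165 0.0123]
```

View pics/w4.png

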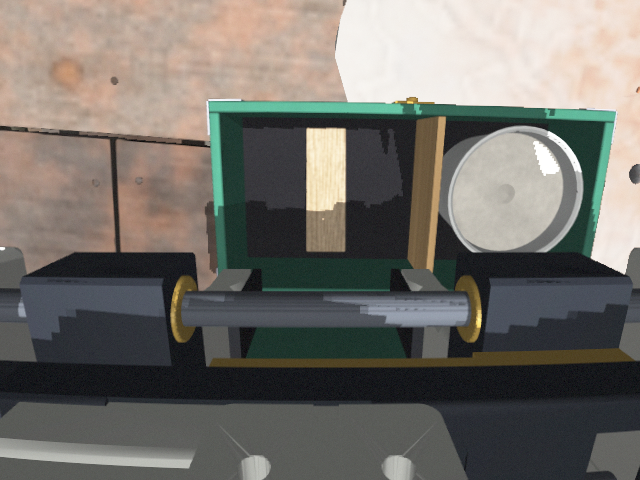

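Wrist view: the wedge lies flat, let go and centred in the bay at (326,190). I back off, rise and turn for the handle.

Call:
arm_command(commands=[{"tx":0.12,"ty":0,"tz":-0.05,"twist":0},{"tx":0.25,"ty":0.05,"tz":-0.15,"twist":-0.04},{"tx":0.31,"ty":0.1,"tz":-0.28,"twist":-0.08},{"tx":0.31,"ty":0.15,"tz":-0.42,"twist":-0.12},{"tx":0.31,"ty":0.2,"tz":-0.56,"twist":-0.16},{"tx":0.31,"ty":0.25,"tz":-0.7,"twist":-0.2},{"tx":0.31,"ty":0.35,"tz":-0.76,"twist":-0.24},{"tx":0.31,"ty":0.45,"tz":-0.76,"twist":-0.28}], claw=1)

```text
t: 11.03
eef_pos: [0.4601, 0.0761, 0.4196]
ee_rot: [-3.139, 0.004, -2.17]
force: [1.2, 0.6, 0.5]
width: 0.0875
gripper_force: 0.0
```

Call:
arm_command(commands=[{"tx":0,"ty":0,"tz":0,"twist":-0.04},{"tx":0,"ty":0,"tz":0,"twist":-0.08},{"tx":0,"ty":0,"tz":0,"twist":-0.12},{"tx":0,"ty":0,"tz":0,"twist":-0.16},{"tx":0,"ty":0,"tz":0,"twist":-0.2},{"tx":0,"ty":0,"tz":0,"twist":-0.218},{"tx":0,"ty":0,"tz":0,"twist":-0.218},{"tx":0,"ty":0,"tz":0,"twist":-0.218}])

```text
t: 11.7
eef_pos: [0.459, 0.0754, 0.4154]
ee_rot: [3.14, -0.001, -1.493]
force: [0.6, 0.2, 0.1]
width: 0.0877
gripper_force: 0.0
```

```bash
cat > l.py <<'E'
from w import *
import json
s=get_state();print(s["eef_pos"],s["ee_rot"])
im=grab_frame("wrist");c=calibration("wrist");c={k:np.array(v).tolist() for k,v in c.items()}
r=spot_point("lid_grip","wrist");print(r)
g=regions_of("lid_grip","wrist");print([(round(x["score"],2),np.round(x["rect"])) for x in g])
try: L=json.load(open("v.json"))
except Exception: L=[]
if r: L.append([c,list(map(float,r[0]["uv"]))]);json.dump(L,open("v.json","w"))
print([atz(cc,u,.306) for cc,u in L])
if len(L)>1: print(tri([ray(cc,u) for cc,u in L]))
E
python3 - <<'E'
from l import *
save("w5",im)
im=grab_frame("top");t=calibration("top");a=spot_point("lid_grip","top");print(a)
grab_frame("scene");b=spot_point("lid_grip","scene");print(b);sc=calibration("scene")
if a and b:
  print(tri([ray(t,a[0]["uv"]),ray(sc,b[0]["uv"])]))
E
```

```text
[0.459  0.0754 0.4154] [ 3.1396 -0.0007 -1.4927]
[{'uv': [80.0, 167.1], 'score': 0.72}]
[(0.62, array([ 65.,   1., 216., 290.])), (0.61, array([291., 326., 306., 359.]))]
[array([0.6392, 0.0413, 0.306 ])]
[{'uv': [311.2, 198.5], 'score': 0.97}]
[{'uv': [278.0, 167.3], 'score': 0.68}]
(array([0.6322, 0.041 , 0.3048]), [np.float64(0.00528829147005242), np.float64(0.005288291470052379)])
```

View pics/w5.png

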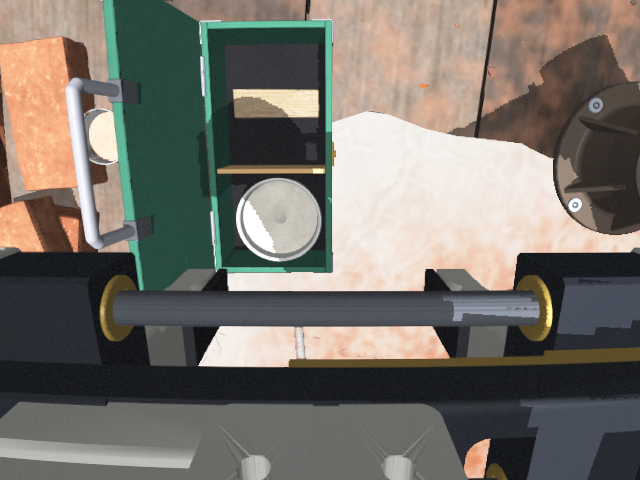

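Wrist view: handle bar from (73,85) to (95,243), middle at about (81,164); the wedge is in the bay at (275,104). I take a second view from nearer.

Call:
arm_command(commands=[{"tx":0,"ty":-0.1,"tz":0,"twist":0},{"tx":0,"ty":-0.2,"tz":0,"twist":0},{"tx":0,"ty":-0.32,"tz":0,"twist":0},{"tx":0,"ty":-0.44,"tz":0,"twist":0},{"tx":0,"ty":-0.52,"tz":0,"twist":0},{"tx":0,"ty":-0.56,"tz":0,"twist":0},{"tx":0,"ty":-0.56,"tz":0,"twist":0},{"tx":0,"ty":-0.56,"tz":0,"twist":0}])

```text
t: 12.72
eef_pos: [0.5987, 0.0865, 0.4159]
ee_rot: [3.14, -0.0, -1.491]
force: [-0.0, 0.4, 0.8]
width: 0.0876
gripper_force: 0.0
```

```bash
python3 - <<'E'
from l import *
cv2.circle(im,tuple(int(v) for v in r[0]["uv"]),4,(255,0,0),-1) if r else 0
save("w6",im)
E
```

```text
[0.5987 0.0865 0.4159] [ 3.1404 -0.0004 -1.4911]
[{'uv': [271.2, 163.8], 'score': 0.62}]
[(0.72, array([265.,   0., 325., 290.]))]
[array([0.6392, 0.0413, 0.306 ]), array([0.6408, 0.0409, 0.306 ])]
(array([0.6412, 0.0414, 0.303 ]), [np.float64(0.00027259418896656936), np.float64(0.00027259418896655315)])
```

View pics/w6.png

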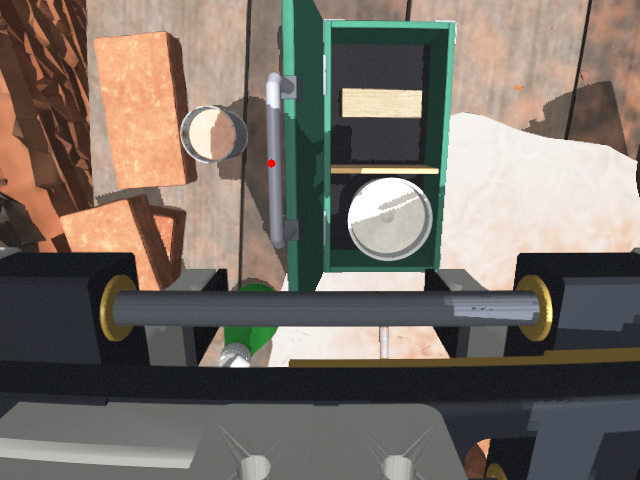

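Red dot on the bar's middle at (271,163). Two wrist views give (0.640, 0.041, 0.304), 196 mm from the hinge as it should be, so the lid angle is about 1.72. I straddle the bar.

Call:
arm_command(commands=[{"tx":0.1,"ty":-0.08,"tz":0,"twist":0},{"tx":0.195,"ty":-0.15,"tz":0.03,"twist":0},{"tx":0.195,"ty":-0.15,"tz":0.1,"twist":0},{"tx":0.195,"ty":-0.15,"tz":0.22,"twist":0},{"tx":0.195,"ty":-0.15,"tz":0.34,"twist":0},{"tx":0.195,"ty":-0.15,"tz":0.43,"twist":0},{"tx":0.195,"ty":-0.15,"tz":0.49,"twist":0},{"tx":0.195,"ty":-0.15,"tz":0.504,"twist":0}])

```text
t: 13.53
eef_pos: [0.638, 0.041, 0.2883]
ee_rot: [3.138, 0.0, -1.49]
force: [-0.7, -0.8, -0.7]
width: 0.0877
gripper_force: 0.0
```

Call:
arm_command(commands=[{"tx":0,"ty":0,"tz":0,"twist":0},{"tx":0,"ty":0,"tz":0,"twist":0},{"tx":0,"ty":0,"tz":0,"twist":0},{"tx":0,"ty":0,"tz":0,"twist":0},{"tx":0,"ty":0,"tz":0,"twist":0},{"tx":0,"ty":0,"tz":0,"twist":0},{"tx":0,"ty":0,"tz":0,"twist":0},{"tx":0,"ty":0,"tz":0,"twist":0}], claw=0.35, grip_force=15)

```text
t: 14.2
eef_pos: [0.6401, 0.041, 0.2907]
ee_rot: [-3.141, 0.0, -1.49]
force: [0.7, 0.8, -0.2]
width: 0.0393
gripper_force: 0.0
```

Call:
arm_command(commands=[{"tx":0,"ty":0,"tz":0,"twist":0},{"tx":0,"ty":0,"tz":0,"twist":0},{"tx":0,"ty":0,"tz":0,"twist":0},{"tx":0,"ty":0,"tz":0,"twist":0},{"tx":0,"ty":0,"tz":0,"twist":0},{"tx":0,"ty":0,"tz":0,"twist":0},{"tx":0,"ty":0,"tz":0,"twist":0},{"tx":0,"ty":0,"tz":0,"twist":0}], claw=0)

```text
t: 14.87
eef_pos: [0.6401, 0.041, 0.2905]
ee_rot: [3.142, -0.0, -1.49]
force: [1.1, -0.1, -0.6]
width: 0.0094
gripper_force: 15.0
```

Gripped (width 9.4 mm, 15 N). I'll work out the arc table about the hinge.

```bash
python3 -c "
import numpy as np
r=.19506;ph=np.linspace(1.75,.811,33)
f=r*np.cos(ph);u=r*np.sin(ph)
for k in range(4):
    i=np.arange(8*k+1,8*k+9);print(np.round((f[i]-f[8*k])/.25,3).tolist(),np.round((u[8*k]-u[i])/.25,3).tolist())
"
```

```text
[0.023, 0.045, 0.068, 0.091, 0.114, 0.137, 0.16, 0.182] [-0.004, -0.007, -0.009, -0.011, -0.012, -0.012, -0.012, -0.011]
[0.023, 0.046, 0.068, 0.091, 0.113, 0.136, 0.158, 0.18] [0.002, 0.004, 0.007, 0.01, 0.015, 0.02, 0.025, 0.031]
[0.022, 0.043, 0.065, 0.086, 0.107, 0.127, 0.148, 0.168] [0.007, 0.014, 0.023, 0.031, 0.041, 0.051, 0.061, 0.072]
[0.02, 0.039, 0.058, 0.076, 0.094, 0.112, 0.129, 0.146] [0.012, 0.024, 0.037, 0.05, 0.064, 0.079, 0.094, 0.109]
```

Call:
arm_command(commands=[{"tx":0,"ty":0.023,"tz":-0.004,"twist":0},{"tx":0,"ty":0.045,"tz":-0.007,"twist":0},{"tx":0,"ty":0.068,"tz":-0.009,"twist":0},{"tx":0,"ty":0.091,"tz":-0.011,"twist":0},{"tx":0,"ty":0.114,"tz":-0.012,"twist":0},{"tx":0,"ty":0.137,"tz":-0.012,"twist":0},{"tx":0,"ty":0.16,"tz":-0.012,"twist":0},{"tx":0,"ty":0.182,"tz":-0.011,"twist":0}], grip_force=20)

```text
t: 15.53
eef_pos: [0.5941, 0.0374, 0.2936]
ee_rot: [-3.141, 0.0, -1.49]
force: [1.1, 0.9, 1.0]
width: 0.0093
gripper_force: 20.0
```

Forces stay low, so I continue.

Call:
arm_command(commands=[{"tx":0,"ty":0.023,"tz":0.002,"twist":0},{"tx":0,"ty":0.046,"tz":0.004,"twist":0},{"tx":0,"ty":0.068,"tz":0.007,"twist":0},{"tx":0,"ty":0.091,"tz":0.01,"twist":0},{"tx":0,"ty":0.113,"tz":0.015,"twist":0},{"tx":0,"ty":0.136,"tz":0.02,"twist":0},{"tx":0,"ty":0.158,"tz":0.025,"twist":0},{"tx":0,"ty":0.18,"tz":0.031,"twist":0}])

```text
t: 16.2
eef_pos: [0.5492, 0.0338, 0.2854]
ee_rot: [3.142, 0.0, -1.49]
force: [-0.2, 3.9, 2.5]
width: 0.0091
gripper_force: 20.0
```

Call:
arm_command(commands=[{"tx":0,"ty":0.022,"tz":0.007,"twist":0},{"tx":0,"ty":0.043,"tz":0.014,"twist":0},{"tx":0,"ty":0.065,"tz":0.023,"twist":0},{"tx":0,"ty":0.086,"tz":0.031,"twist":0},{"tx":0,"ty":0.107,"tz":0.041,"twist":0},{"tx":0,"ty":0.127,"tz":0.051,"twist":0},{"tx":0,"ty":0.148,"tz":0.061,"twist":0},{"tx":0,"ty":0.168,"tz":0.072,"twist":0}])

```text
t: 16.87
eef_pos: [0.5074, 0.0304, 0.2672]
ee_rot: [3.142, 0.0, -1.49]
force: [0.1, 5.1, 1.3]
width: 0.0092
gripper_force: 20.0
```

Call:
arm_command(commands=[{"tx":0,"ty":0.02,"tz":0.012,"twist":0},{"tx":0,"ty":0.039,"tz":0.024,"twist":0},{"tx":0,"ty":0.058,"tz":0.037,"twist":0},{"tx":0,"ty":0.076,"tz":0.05,"twist":0},{"tx":0,"ty":0.094,"tz":0.064,"twist":0},{"tx":0,"ty":0.112,"tz":0.079,"twist":0},{"tx":0,"ty":0.129,"tz":0.094,"twist":0},{"tx":0,"ty":0.146,"tz":0.109,"twist":0}])

```text
t: 17.53
eef_pos: [0.4711, 0.0274, 0.2399]
ee_rot: [3.142, 0.0, -1.49]
force: [0.8, 3.8, -0.7]
width: 0.0092
gripper_force: 20.0
```

Call:
arm_command(commands=[{"tx":0,"ty":0,"tz":0,"twist":0},{"tx":0,"ty":0,"tz":0,"twist":0},{"tx":0,"ty":0,"tz":0,"twist":0},{"tx":0,"ty":0,"tz":0,"twist":0},{"tx":0,"ty":0,"tz":0,"twist":0},{"tx":0,"ty":0,"tz":0,"twist":0},{"tx":0,"ty":0,"tz":0,"twist":0},{"tx":0,"ty":0,"tz":0,"twist":0}])

```text
t: 18.2
eef_pos: [0.4715, 0.0274, 0.2403]
ee_rot: [3.141, 0.0, -1.491]
force: [-2.0, 4.2, -0.1]
width: 0.0091
gripper_force: 20.0
```

```bash
python3 - <<'E'
from w import *
s=get_state();print(s["eef_pos"],s["ee_rot"],s["width"],s["gripper_force"],s["force"])
a=grab_frame("scene");sc=calibration("scene");b=spot_point("lid_grip","scene");print(b)
t=grab_frame("top");tc=calibration("top");d=spot_point("lid_grip","top");print(d)
if b and d: print(tri([ray(sc,b[0]["uv"]),ray(tc,d[0]["uv"])]))
w=grab_frame("wrist")
save("s7",np.hstack([cv2.resize(a[120:340,180:400],(400,400)),cv2.resize(w,(400,400))]))
E
```

```text
[0.4715 0.0274 0.2403] [ 3.1414  0.     -1.4906] 0.009116082063516199 19.999137818813324 [-2.0388  4.2071 -0.1449]
[{'uv': [327.7, 216.1], 'score': 0.6}]
[{'uv': [192.7, 226.2], 'score': 0.51}]
(array([0.4146, 0.2307, 0.4647]), [np.float64(0.12203459210872566), np.float64(0.12203459210872553)])
```

View pics/s7.png

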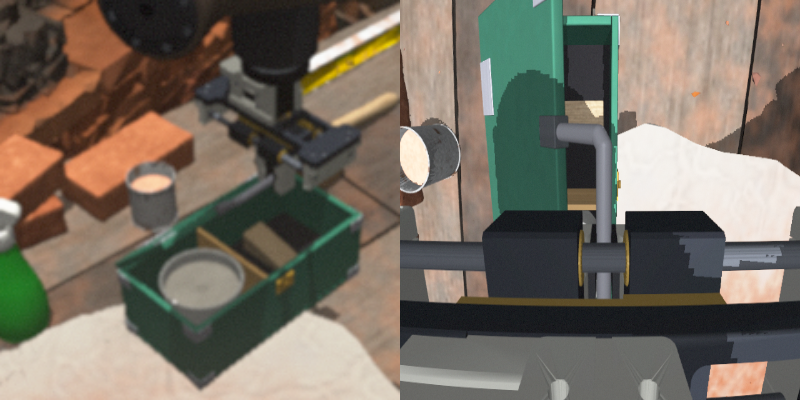

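Wrist view: the bar is held between the pads at (598,260) with the lid at its side and the bay open below. From the TCP, the bar is 134 mm ahead of the hinge, so the lid is at about 0.79 rad. Steady, so I hand in.

```bash
python3 -c "
from station import *
print(job_done())"
```

```text
the job is handed in; nothing more can be done
None
```

The wedge lies flat in the empty bay, let go, and I handed the job in with the gripper still holding the lid steady by its handle at about 45° (0.79 rad from the tool position); the hand-in returned no verdict.

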